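Press the curved row of rivets home

ROBOT

A 6-joint arm with a two-finger parallel gripper is mounted at the origin on the work surface. World frame = base frame: x ahead of the robot, y to its left, z up, the work surface at z = 0. Lengths are in m, angles in rad, forces in N, time in s.
With the tool pointing down it reaches from about 0.25 to 0.725 m from the base axis. Payload 4 kg.
Tool frame: the origin (TCP) lies at the very end of the fingers, on their centre line; the grasp point (between the pads) lies ctrl.grip_point_offset behind it (ctrl.grip_point_offset is the distance from the TCP to the grasp point, in m); z points along the fingers, y is the direction in which the jaws open and shut (so a half turn about z gives the same grasp; the last joint's range is limited). The gripper opens to 85 mm and grips with 20 to 120 N. Pads are 22 mm wide; open, the fingers measure 114 mm over their backs; the gripper's body (76 mm by 85 mm) begins 54 mm behind the grasp point. The pads swing forward as they close: fully open they stand 13 mm farther back than shut.
Start: joints at [1.263, 0.241, 0.005, 1.335, 0, 1.571], TCP at [0.151, 0.477, 0.231] pointing down, gripper open.
Joint ranges: [-2.72, 2.72], [-1.05, 1.87], [-1.09, 1.28], [-1.99, 2.15], [-1.42, 1.44], [-3.14, 3.14]. Speed limits (rad/s): [2.79, 2.79, 3.14, 3.14, 3.14, 3.14].

INTERFACE

Orientations are given as a rotation vector (axis times angle).
In Python, from plant import ctrl gives the robot as it stands.
- The arm moves only by the shell command python3 -m crank 'ROWS' [OPENING]. ROWS is JSON, a list of rows, each a list of 2 entries, a list of its own where there are three numbers: the shift along the world's x, y, z in mm, then the turn, a rotation vector about the world's x, y, z in degrees. A call has 1 to 12 rows; each row shifts and turns the pose as measured when the row begins; what a row does not reach is not made up. A row lasts 1/8 s, in which the tool goes at most 62.5 mm and 10.7 degrees, less where a joint would pass 70% of its speed; a pose out of reach is approached as far as the arm can. A call is refused whole if a number of a shift passes 62.5 or a number of a turn 10.7, either way. A call with a gripper value outside its range is refused whole. OPENING is the opening, from 0 (shut) to 1 (fully open), set as the call begins (- or left out, the last holds). The fingers move at their own pace and stop on an object; the grip force is fixed at half the most. Time passes only in rows, so rows that do not move let the fingers close. It gives the time, the measured TCP pose, the force and the opening at its end, in the units of the state.
- ctrl.read_state(): the state, without advancing time (a new reading comes with each control period).
- ctrl.capture(name): name is "scene" or "top" or "wrist"; returns the picture (420x560x3 uint8, red, green, blue); there is no depth.
- ctrl.camera_params(name): a dict with "fx", "fy", "cx", "cy" (pixels), "R" (3x3) and "t" (3): a world point X has camera coordinates R X + t. Camera axes: x right, y down, z forward; pixel columns grow to the right and rows downward; lengths in m; the calibration is good to about 2 mm. A picture is of the moment at which its call begins: read the wrist's pose just before it. camera_params takes no time and is no camera call; for the wrist camera it gives the pose at the moment of the call.
- ctrl.sign_off(): hands the job in, once; it reports no verdict.
The state is a dict: "time": time; "qpos": joint angles; "qvel": joint speeds; "joint_efforts": joint torques, N m; "tool_pos": TCP position; "tcp_rot": TCP orientation; "ft_force": force on the tool from outside, world axes, zero at the start; "torque": the same for the moment, N m; "grip_width": opening from 0.0 (shut) to 1.0 (fully open).
Only numpy, scipy, OpenCV 4.12 (cv2) and the standard library are available. Lean on these libraries where they do the work, as an engineer would, in place of code of your own. Each camera call takes 0.05 s, during which the arm holds its last target.

TASK

Go along the curved row of six domed rivet heads on the riveting board with a fingertip, starting at the end marked by the short wooden dowel, and gently press each one straight down, fully home, one after another in order. Only touch: leave the board lying where it is, do not pick up anything, leave the things around and on the board undisturbed, and finish clear of everything.

Things in the scene. Friction and masses are not known exactly. Their poses are not given: they have to be found in the camera images.
- board: loose hardwood riveting board, 230 x 120 x 22 mm, 0.95 kg before variation, flat on the bench and not fastened, so that dragging a finger sideways against a standing rivet shoves it; origin at the centre of its underside, z up, x along its length, y across, towards the middle of the bent row. A bent steel strip, 32 mm wide, lies on it, its top 25 mm above the bench, and carries the row of six rivets on an arc of 100 mm radius, 32 mm from one to the next
- dowel (a point): centre of the top of the short round wooden dowel fixed in the board, 20 mm across, 26 mm tall above the board's wood; it marks the start end of the row, about 38 mm from the first rivet; the top is 48 mm above the bench
- rivet1_crown (a point): top of the domed brass head of rivet 1 (nearest the dowel); the head is 22 mm across at the strip, sloping up to a flat 6 mm across; the crown stands 6 mm above the strip when fully up, 1 mm when fully home; the point moves with the rivet
- rivet1 (a joint): how far rivet 1 has been pressed down, m: 0 fully up, 0.005 fully home (a hard stop); about 3 N moves it, steady friction, and it stays where it is left; it starts 0 to 0.001 down
- rivet2_crown (a point): top of the domed brass head of rivet 2 (counted along the row from the dowel); the head is 22 mm across at the strip, sloping up to a flat 6 mm across; the crown stands 6 mm above the strip when fully up, 1 mm when fully home; the point moves with the rivet
- rivet2 (a joint): how far rivet 2 has been pressed down, m: 0 fully up, 0.005 fully home (a hard stop); about 3 N moves it, steady friction, and it stays where it is left; it starts 0 to 0.001 down
- rivet3_crown (a point): top of the domed brass head of rivet 3 (counted along the row from the dowel); the head is 22 mm across at the strip, sloping up to a flat 6 mm across; the crown stands 6 mm above the strip when fully up, 1 mm when fully home; the point moves with the rivet
- rivet3 (a joint): how far rivet 3 has been pressed down, m: 0 fully up, 0.005 fully home (a hard stop); about 3 N moves it, steady friction, and it stays where it is left; it starts 0 to 0.001 down
- rivet4_crown (a point): top of the domed brass head of rivet 4 (counted along the row from the dowel); the head is 22 mm across at the strip, sloping up to a flat 6 mm across; the crown stands 6 mm above the strip when fully up, 1 mm when fully home; the point moves with the rivet
- rivet4 (a joint): how far rivet 4 has been pressed down, m: 0 fully up, 0.005 fully home (a hard stop); about 3 N moves it, steady friction, and it stays where it is left; it starts 0 to 0.001 down
- rivet5_crown (a point): top of the domed brass head of rivet 5 (counted along the row from the dowel); the head is 22 mm across at the strip, sloping up to a flat 6 mm across; the crown stands 6 mm above the strip when fully up, 1 mm when fully home; the point moves with the rivet
- rivet5 (a joint): how far rivet 5 has been pressed down, m: 0 fully up, 0.005 fully home (a hard stop); about 3 N moves it, steady friction, and it stays where it is left; it starts 0 to 0.001 down
- rivet6_crown (a point): top of the domed brass head of rivet 6 (farthest from the dowel); the head is 22 mm across at the strip, sloping up to a flat 6 mm across; the crown stands 6 mm above the strip when fully up, 1 mm when fully home; the point moves with the rivet
- rivet6 (a joint): how far rivet 6 has been pressed down, m: 0 fully up, 0.005 fully home (a hard stop); about 3 N moves it, steady friction, and it stays where it is left; it starts 0 to 0.001 down
- die: small stepped dark steel die, 28 mm across and 22 mm tall, standing loose on the board inside the bend of the row (bystander); origin at its underside
- rivet_jar: closed glass jar, 52 mm across, 65 mm tall, standing beside the board (bystander); origin at its underside
- cap_tin: open round aluminium tin, 64 mm across, 28 mm tall, standing beside the board (bystander); origin at its underside
- setter: round steel punch standing upright, 24 mm across, 50 mm tall, beside the board (bystander); origin at its underside
- mallet: hammer lying on the bench (bystander)
- driver: screwdriver lying on the bench (bystander)
- block: dark wooden block, 70 x 50 x 40 mm (bystander); origin at its underside

How it is judged:
By the outcome, as a careful person would: the job done as asked, in the order asked, and still so for the second after the job is handed in, with the robot touching nothing.
It also fails if it takes over 58 s, if anything falls off the work surface, if the arm or the gripper's body presses on something with over 40 N, if the wrist force passes 120 N, or if a joint passes its speed limit or range.

## Working session

There is one attempt and no reset: what is moved stays moved. The work goes in short steps, Python scripts to look and compute and a shell command to move; the robot and the scene stay as the last step left them, time stands still between calls to the robot, and variables do not carry over. Pictures are saved under pics/ and viewed, and the job is handed in when it is done.

```bash
mkdir -p pics; ls; python3 - <<'E'
from plant import ctrl
import cv2
s=ctrl.read_state();print(s['time'],s['tool_pos'],s['tcp_rot'],s['ft_force'],s['grip_width'],ctrl.grip_point_offset)
for n in ['top','scene','wrist']:
    p=ctrl.camera_params(n);print(n,p)
    im=ctrl.capture(n);cv2.imwrite(f'pics/{n}0.png',cv2.cvtColor(im,cv2.COLOR_RGB2BGR))
E
```

```text
pics
0.0 [0.15128832 0.47589245 0.23040486] [-0.48155734 -3.10412028  0.00327495] [-0.16255934 -0.61580408 -0.32701006] 1.0009724418777377 0.0187
top {'fx': 378.85182252779794, 'fy': 378.85182252779794, 'cx': 284.67167668789546, 'cy': 210.39673483169622, 'R': array([[-0.01830991, -0.99964161, -0.01952933],
       [-0.99661119,  0.01981408, -0.0798345 ],
       [ 0.08019285,  0.01800139, -0.99661681]]), 't': array([0.02010486, 0.47961778, 1.03758676])}
scene {'fx': 396.35142379909934, 'fy': 396.35142379909934, 'cx': 276.8926619026043, 'cy': 206.25282374947102, 'R': array([[-0.88070773,  0.47361905, -0.00623585],
       [ 0.3938749 ,  0.72498181, -0.56503446],
       [-0.26309021, -0.50008636, -0.82504374]]), 't': array([ 0.43365359, -0.14994147,  1.13877113])}
wrist {'fx': 366.9022115273789, 'fy': 366.9022115273789, 'cx': 280.7142075801099, 'cy': 212.95149597099078, 'R': array([[ 0.30302182,  0.95298279, -0.00125825],
       [ 0.91453765, -0.29042559,  0.28155613],
       [ 0.26795272, -0.08646837, -0.95954393]]), 't': array([-0.49883107, -0.03729574,  0.37776889])}
```

View pics/top0.png

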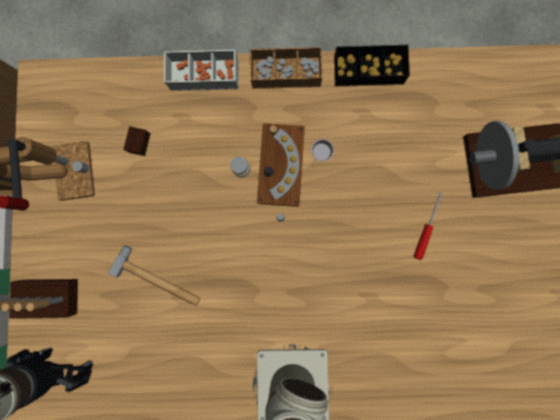

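View pics/scene0.png

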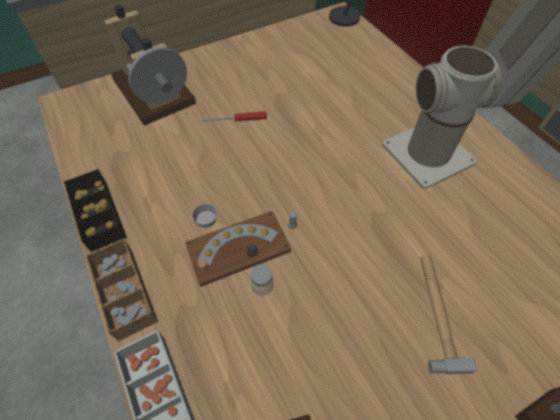

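View pics/wrist0.png

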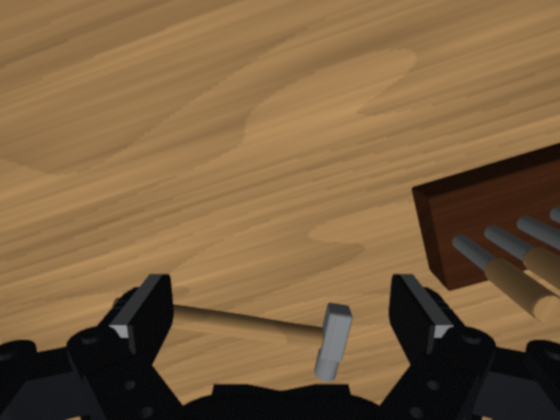

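```bash
cat > h.py <<'E'
import numpy as np,cv2
from plant import ctrl
def ray(p,uv,z):
    d=np.array([(uv[0]-p['cx'])/p['fx'],(uv[1]-p['cy'])/p['fy'],1.])
    R=np.array(p['R']);t=np.array(p['t']);c=-R.T@t;w=R.T@d
    return c+w*(z-c[2])/w[2]
def proj(p,X):
    q=np.array(p['R'])@np.array(X)+p['t'];return np.array([p['fx']*q[0]/q[2]+p['cx'],p['fy']*q[1]/q[2]+p['cy']])
E
python3 - <<'E'
from h import *
p=ctrl.camera_params('top')
for n,uv,z in [('dowel',(274,128),.048),('c1',(263,124),.022),('c2',(304,125),.022),('c3',(298,206),.022),('c4',(258,204),.022),('jar',(240,165),.05),('tin',(322,150),.028),('setter',(280,217),.05),('die',(268,171),.044)]:
    print(n,ray(p,uv,z).round(3))
im=cv2.imread('pics/top0.png')[110:230,220:350]
cv2.imwrite('pics/top0z.png',cv2.resize(im,None,fx=5,fy=5,interpolation=cv2.INTER_CUBIC))
w=ctrl.camera_params('wrist');print(-w['R'].T@w['t'],w['R'][2], ctrl.read_state()['time'])
E
```

```text
dowel [0.707 0.036 0.048]
c1 [0.727 0.068 0.022]
c2 [ 0.721 -0.048  0.022]
c3 [ 0.491 -0.026  0.022]
c4 [0.499 0.085 0.022]
jar [0.605 0.131 0.05 ]
tin [ 0.647 -0.097  0.028]
setter [0.46  0.023 0.05 ]
die [0.588 0.054 0.044]
[0.08405551 0.49725701 0.37247257] [ 0.26803109 -0.08622156 -0.95954425] 0.15
```

View pics/top0z.png

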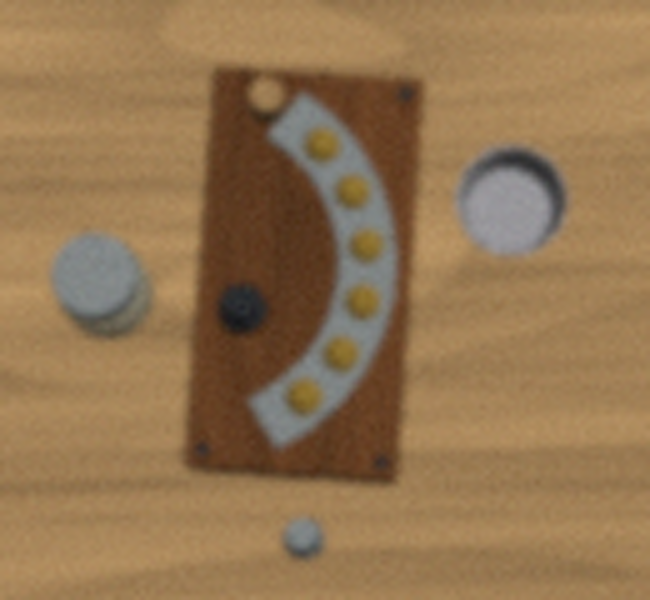

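The board lies with its long side along x. The dowel is at the far end, about (0.707, 0.036), and the row bulges toward -y. I'll move over the board for a close look, closing the gripper and lining the jaws up with the board's y axis on the way.

```bash
python3 -m crank '[[[41,-38,5],[0,0,1.25]],[[41,-38,5],[0,0,1.25]],[[41,-38,5],[0,0,1.25]],[[41,-38,0],[0,0,1.25]],[[41,-38,0],[0,0,1.25]],[[41,-38,0],[0,0,1.25]],[[41,-38,0],[0,0,1.25]],[[41,-38,0],[0,0,1.25]],[[41,-38,0],[0,0,1.25]],[[41,-38,0],[0,0,1.25]],[[41,-38,0],[0,0,1.25]],[[41,-38,0],[0,0,1.25]]]' 0; python3 -m crank '[[[0,0,0],[0,0,0]],[[0,0,0],[0,0,0]]]'
python3 - <<'E'
from h import *
s=ctrl.read_state();print(s)
p=ctrl.camera_params('wrist');im=ctrl.capture('wrist');cv2.imwrite('pics/w1.png',cv2.cvtColor(im,cv2.COLOR_RGB2BGR))
import pickle;pickle.dump(p,open('w1.pkl','wb'))
E
```

```text
time: 1.65
tool_pos: [0.6526, 0.0061, 0.2423]
tcp_rot: [-0.043, -3.139, 0.003]
ft_force: [0.9, 0.7, 0.1]
grip_width: -0.0
time: 1.9
tool_pos: [0.6539, 0.0026, 0.2383]
tcp_rot: [-0.051, -3.134, 0.004]
ft_force: [-0.6, 0.8, 0.2]
grip_width: 0.0
{'time': 1.9, 'qpos': array([ 0.00491788,  0.5686954 ,  0.51449719,  1.52393627, -0.0021887 ,
        0.03764195]), 'qvel': array([-0.02036123,  0.02764286,  0.00982959, -0.00354663, -0.00801067,
       -0.00136542]), 'joint_efforts': array([-6.88809268e-01, -5.20624924e+01,  2.58423668e+01,  4.90861876e-04,
       -3.87959741e-02, -5.68206902e-03]), 'tool_pos': array([0.65394055, 0.00255175, 0.23825377]), 'tcp_rot': array([-0.05126866, -3.13388125,  0.00367395]), 'ft_force': array([-0.62312759,  0.77210522,  0.17191302]), 'torque': array([ 0.03049092,  0.0757287 , -0.04948165]), 'grip_width': 0.000187750226134565}
```

View pics/w1.png

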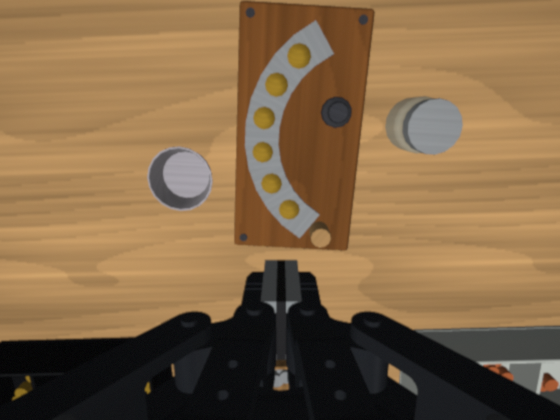

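```bash
cat > det.py <<'E'
from h import *
def rivets(im,p,z=.0275,show=None):
    hsv=cv2.cvtColor(im,cv2.COLOR_BGR2HSV)
    m=cv2.inRange(hsv,(18,170,110),(32,255,255))
    n,l,st,c=cv2.connectedComponentsWithStats(m)
    return [(c[i],st[i][2:],) for i in range(1,n) if st[i][4]>40]
E
python3 - <<'E'
from det import *
import pickle
from scipy.optimize import least_squares
p=pickle.load(open('w1.pkl','rb'));im=cv2.imread('pics/w1.png')
r=rivets(im,p)
P=[]
for c,s in r:
    X=ray(p,c,.028);print(c.round(1),s,X.round(4))
    if c[1]<230 and 230<c[0]<330:P.append(X[:2])
P=np.array(P);P=P[np.argsort(-P[:,0])]
print(np.linalg.norm(np.diff(P,axis=0),axis=1).round(4))
f=least_squares(lambda q:np.linalg.norm(P-q[:2],axis=1)-q[2],[.6,.1,.1]);print('circle',f.x,f.fun.round(4))
d=ray(p,(320,237),.048);print('dowel',d,np.linalg.norm(d[:2]-P[0]))
for n,uv,z in [('c',(241,2),.022),('c',(373,10),.022),('c',(347,249),.022),('c',(235,244),.022),('die',(337,111),.044),('jar',(433,126),.065),('tin',(184,175),.0)]:print(n,ray(p,uv,z).round(4))
from h import ctrl
p=ctrl.camera_params('top');im=cv2.imread('pics/top0.png')
for c,s in rivets(im,p):
    if 280<c[0]<310 : print('top',c.round(1),s,ray(p,c,.028).round(4))
E
```

```text
[298.6  55.5] [ 21  22 368] [0.5398 0.0212 0.028 ]
[276.1  84.2] [ 21  21 330] [5.633e-01 3.000e-04 2.800e-02]
[263.7 117.5] [ 19  20 292] [ 0.5922 -0.0123  0.028 ]
[262.3 151.7] [ 18  18 243] [ 0.6237 -0.0151  0.028 ]
[271.1 183.1] [ 17  17 237] [ 0.6544 -0.0079  0.028 ]
[288.6 209.1] [ 18  17 233] [0.6813 0.0086 0.028 ]
[ 18.9 392.5] [13 10 68] [ 0.8925 -0.3112  0.028 ]
[0.0316 0.0315 0.0316 0.0316 0.0314]
circle [0.61672122 0.08376245 0.09911701] [ 0. -0. -0.  0.  0. -0.]
dowel [0.70451599 0.03768527 0.048     ] 0.03725047913079312
c [ 0.4941 -0.0279  0.022 ]
c [0.5042 0.0875 0.022 ]
c [0.7281 0.0684 0.022 ]
c [ 0.7188 -0.0483  0.022 ]
die [0.5884 0.0535 0.044 ]
jar [0.6029 0.1309 0.065 ]
tin [ 0.6484 -0.0998  0.    ]
```

Six rivets fit the geometry: about 31.6 mm spacing, 99 mm radius, and the dowel 37 mm from rivet 1. Next I'll hover above rivet 1 with the jaw axis turned along the radius there.

```bash
python3 -m crank '[[[9,2,-25],[0,0,10.4]],[[9,2,-25],[0,0,10.4]],[[9,2,-25],[0,0,10.4]],[[0,0,-25],[0,0,10.4]],[[0,0,-25],[0,0,0]],[[0,0,-20],[0,0,0]],[[0,0,0],[0,0,0]],[[0,0,0],[0,0,0]]]'; python3 -m crank '[[[0,0,0],[0,0,0]],[[0,0,0],[0,0,0]]]'
python3 - <<'E'
from h import *
s=ctrl.read_state();print(s['tool_pos'],s['tcp_rot'],s['ft_force'])
p=ctrl.camera_params('wrist');im=ctrl.capture('wrist');cv2.imwrite('pics/w2.png',cv2.cvtColor(im,cv2.COLOR_RGB2BGR))
print('tcp px',proj(p,s['tool_pos']))
import pickle;pickle.dump((p,s),open('w2.pkl','wb'))
pt=ctrl.camera_params('top')
for uv in [(284.3,138.9),(292.9,158.9),(280.7,189.3)]:print(ray(pt,uv,.028).round(4))
E
```

```text
time: 2.95
tool_pos: [0.6759, 0.0203, 0.0972]
tcp_rot: [-1.12, 2.935, -0.005]
ft_force: [1.3, 0.5, -0.2]
grip_width: 0.0
time: 3.2
tool_pos: [0.6769, 0.0209, 0.0999]
tcp_rot: [-1.119, 2.931, -0.007]
ft_force: [0.6, -0.8, -0.1]
grip_width: 0.002
[0.67694807 0.02093746 0.09992245] [-1.11936944  2.93066997 -0.00688351] [ 0.56801193 -0.81327388 -0.09834789]
tcp px [282.90278449 279.70679539]
[0.6807 0.0081 0.028 ]
[ 0.6232 -0.0149  0.028 ]
[0.5383 0.0208 0.028 ]
```

View pics/w2.png

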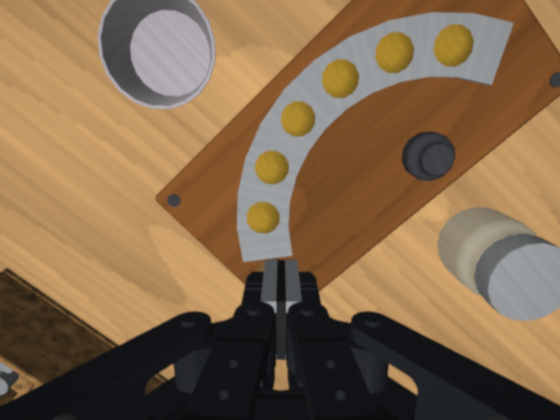

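```bash
python3 - <<'E'
from det import *
import pickle
p,s=pickle.load(open('w2.pkl','rb'));im=cv2.imread('pics/w2.png')
P=np.array([ray(p,c,.028)[:2] for c,_ in rivets(im,p)]);P=P[np.argsort(-P[:,0])];print(P.round(4))
print(s['time'])
E
```

```text
[[ 6.811e-01  7.900e-03]
 [ 6.544e-01 -8.500e-03]
 [ 6.239e-01 -1.560e-02]
 [ 5.927e-01 -1.280e-02]
 [ 5.640e-01 -4.000e-04]
 [ 5.406e-01  2.040e-02]]
3.2
```

```bash
python3 -m crank '[[[4.3,-12.7,0],[0,0,0]],[[0,0,0],[0,0,0]],[[0,0,0],[0,0,0]],[[0,0,0],[0,0,0]]]'; python3 -m crank '[[[0,0,-20],[0,0,0]],[[0,0,-20],[0,0,0]],[[0,0,-10],[0,0,0]],[[0,0,0],[0,0,0]],[[0,0,0],[0,0,0]]]'
```

```text
time: 3.75
tool_pos: [0.6821, 0.0063, 0.1004]
tcp_rot: [-1.117, 2.931, -0.008]
ft_force: [-0.7, -0.2, 0.2]
grip_width: -0.001
time: 4.38
tool_pos: [0.6828, 0.0069, 0.0503]
tcp_rot: [-1.117, 2.928, -0.008]
ft_force: [0.1, 0.2, -0.6]
grip_width: -0.001
```

```bash
python3 -m crank '[[[-1.5,1.3,-8],[0,0,0]],[[0,0,-5],[0,0,0]],[[0,0,0],[0,0,0]]]'; python3 -m crank '[[[0,0,-3],[0,0,0]],[[0,0,-2],[0,0,0]]]'
```

```text
time: 4.75
tool_pos: [0.6821, 0.0084, 0.038]
tcp_rot: [-1.117, 2.926, -0.01]
ft_force: [-0.6, -1.2, 0.5]
grip_width: -0.002
time: 5.0
tool_pos: [0.6824, 0.0083, 0.0331]
tcp_rot: [-1.116, 2.925, -0.01]
ft_force: [0.4, -0.6, 0.3]
grip_width: 0.002
```

```bash
python3 - <<'E'
from h import *
s=ctrl.read_state()
im=ctrl.capture('wrist');cv2.imwrite('pics/w3.png',cv2.cvtColor(im,cv2.COLOR_RGB2BGR))
E
```

```text
(no output)
```

View pics/w3.png

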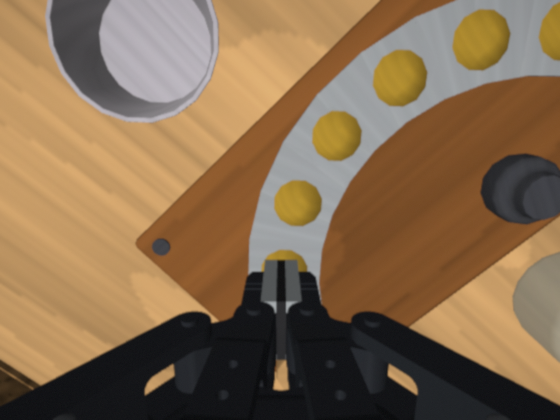

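The tip sits squarely over rivet 1, with part of the dome showing at (285,260). Pressing in small steps.

```bash
python3 -m crank '[[[-0.8,0,-2],[0,0,0]],[[0,0,-1],[0,0,0]]]'; python3 -m crank '[[[0,0,-1],[0,0,0]],[[0,0,-1],[0,0,0]]]'; python3 -m crank '[[[0,0,-1],[0,0,0]],[[0,0,-1],[0,0,0]]]'
```

```text
time: 5.3
tool_pos: [0.6817, 0.0083, 0.0303]
tcp_rot: [-1.116, 2.925, -0.01]
ft_force: [-1.8, -0.5, 2.3]
grip_width: 0.002
time: 5.55
tool_pos: [0.6817, 0.0083, 0.0291]
tcp_rot: [-1.116, 2.925, -0.011]
ft_force: [-1.2, 0.7, 3.2]
grip_width: -0.002
time: 5.8
tool_pos: [0.6817, 0.0083, 0.0273]
tcp_rot: [-1.116, 2.925, -0.011]
ft_force: [-1.6, 0.3, 3.1]
grip_width: 0.001
```

```bash
python3 -m crank '[[[0,0,-1],[0,0,0]],[[0,0,-1],[0,0,0]]]'; python3 -m crank '[[[0,0,-1],[0,0,0]]]'
```

```text
time: 6.05
tool_pos: [0.6817, 0.0083, 0.0259]
tcp_rot: [-1.116, 2.924, -0.011]
ft_force: [-3.2, 0.6, 9.9]
grip_width: -0.001
time: 6.18
tool_pos: [0.6817, 0.0083, 0.0259]
tcp_rot: [-1.116, 2.924, -0.011]
ft_force: [-4.2, -0.2, 9.0]
grip_width: 0.0
```

Rivet 1 is home: the tip stopped at z = 0.0259 and the force rose from 3 to 9 N. Lifting straight up and going to rivet 2.

```bash
python3 -m crank '[[[0,0,8],[0,0,0]],[[0,0,10],[0,0,0]],[[-13,-8,2],[0,0,-9.2]],[[-14,-8,0],[0,0,-9.2]],[[0,0,0],[0,0,0]],[[0,0,0],[0,0,0]]]'
```

```text
time: 6.92
tool_pos: [0.6564, -0.0077, 0.0475]
tcp_rot: [-0.625, 3.064, -0.015]
ft_force: [0.4, -0.0, -0.6]
grip_width: -0.001
```

```bash
python3 -m crank '[[[-1.9,-0.6,-8],[0,0,0]],[[0,0,-5],[0,0,0]],[[0,0,0],[0,0,0]]]'; python3 -m crank '[[[0,0,-1],[0,0,0]],[[0,0,-1],[0,0,0]]]'
```

```text
time: 7.3
tool_pos: [0.6551, -0.0076, 0.0329]
tcp_rot: [-0.63, 3.063, -0.014]
ft_force: [-0.1, 0.5, 0.3]
grip_width: -0.001
time: 7.55
tool_pos: [0.6552, -0.0074, 0.0306]
tcp_rot: [-0.631, 3.063, -0.014]
ft_force: [0.2, -0.1, 0.7]
grip_width: -0.002
```

```bash
python3 -m crank '[[[0,0,-1],[0,0,0]],[[0,0,-1],[0,0,0]],[[0,0,-1],[0,0,0]]]'; python3 -m crank '[[[0,0,-1],[0,0,0]],[[0,0,-1],[0,0,0]]]'
```

```text
time: 7.92
tool_pos: [0.6552, -0.0074, 0.0288]
tcp_rot: [-0.631, 3.063, -0.014]
ft_force: [-0.9, 0.5, 2.7]
grip_width: 0.001
time: 8.18
tool_pos: [0.6553, -0.0074, 0.027]
tcp_rot: [-0.631, 3.062, -0.015]
ft_force: [-1.2, 0.1, 2.1]
grip_width: 0.003
```

```bash
python3 -m crank '[[[0,0,-1],[0,0,0]],[[0,0,-1],[0,0,0]]]'
```

```text
time: 8.43
tool_pos: [0.6553, -0.0074, 0.0259]
tcp_rot: [-0.631, 3.062, -0.015]
ft_force: [-4.3, 0.1, 11.1]
grip_width: 0.0
```

```bash
python3 -m crank '[[[0,0,8],[0,0,0]],[[0,0,10],[0,0,0]],[[-16,-4,2],[0,0,-9.2]],[[-16,-4,0],[0,0,-9.2]],[[0,0,0],[0,0,0]],[[0,0,0],[0,0,0]]]'
```

```text
time: 9.18
tool_pos: [0.6253, -0.0155, 0.0477]
tcp_rot: [-0.124, 3.121, -0.019]
ft_force: [-0.1, -0.6, -0.3]
grip_width: 0.001
```

```bash
python3 -m crank '[[[-1.8,0,-8],[0,0,0]],[[0,0,-5],[0,0,0]],[[0,0,0],[0,0,0]]]'; python3 -m crank '[[[0,0,-1],[0,0,0]],[[0,0,-1],[0,0,0]],[[0,0,-1],[0,0,0]],[[0,0,-1],[0,0,0]]]'
```

```text
time: 9.55
tool_pos: [0.6244, -0.0152, 0.0332]
tcp_rot: [-0.129, 3.121, -0.019]
ft_force: [-0.2, 0.1, -0.4]
grip_width: 0.003
time: 10.05
tool_pos: [0.6247, -0.0151, 0.0295]
tcp_rot: [-0.129, 3.12, -0.019]
ft_force: [-1.4, 0.4, 2.7]
grip_width: -0.003
```

```bash
python3 -m crank '[[[0,0,-1],[0,0,0]],[[0,0,-1],[0,0,0]]]';  python3 -m crank '[[[0,0,-1],[0,0,0]],[[0,0,-1],[0,0,0]]]'
```

```text
time: 10.3
tool_pos: [0.6247, -0.0151, 0.0281]
tcp_rot: [-0.129, 3.12, -0.019]
ft_force: [-0.3, -0.3, 2.8]
grip_width: -0.003
time: 10.55
tool_pos: [0.6247, -0.0151, 0.0262]
tcp_rot: [-0.129, 3.12, -0.019]
ft_force: [-0.9, -0.0, 3.2]
grip_width: -0.004
```

```bash
python3 -m crank '[[[0,0,-1],[0,0,0]],[[0,0,-1],[0,0,0]]]'
```

```text
time: 10.8
tool_pos: [0.6248, -0.0151, 0.0259]
tcp_rot: [-0.129, 3.119, -0.019]
ft_force: [-3.8, 0.9, 9.4]
grip_width: -0.001
```

```bash
python3 -m crank '[[[0,0,8],[0,0,0]],[[0,0,10],[0,0,0]],[[-16.5,1,2],[0,0,-9.2]],[[-16.5,1,0],[0,0,-9.2]],[[0,0,0],[0,0,0]],[[0,0,0],[0,0,0]]]'; python3 - <<'E'
from h import *
from scipy.spatial.transform import Rotation as R
s=ctrl.read_state();z=R.from_rotvec(s['tcp_rot']).apply([0,0,1]);print(z,'fix turn deg',np.degrees(np.cross(z,[0,0,-1])))
E
```

```text
time: 11.55
tool_pos: [0.5938, -0.0132, 0.0478]
tcp_rot: [0.38, 3.096, -0.023]
ft_force: [0.3, 0.0, 0.2]
grip_width: -0.003
[ 0.02010694 -0.01743403 -0.99964582] fix turn deg [0.99889644 1.15204302 0.        ]
```

```bash
python3 -m crank '[[[-1.8,0.6,-6],[1,1.2,0]],[[0,0,-5],[0,0,0]],[[0,0,0],[0,0,0]],[[0,0,0],[0,0,0]]]'; python3 -m crank '[[[0,0,-1],[0,0,0]],[[0,0,-1],[0,0,0]],[[0,0,-1],[0,0,0]]]'
```

```text
time: 12.05
tool_pos: [0.5932, -0.0129, 0.0353]
tcp_rot: [-0.379, -3.116, -0.002]
ft_force: [-0.8, 0.6, 0.0]
grip_width: 0.0
time: 12.42
tool_pos: [0.5933, -0.0128, 0.0324]
tcp_rot: [-0.378, -3.117, -0.002]
ft_force: [0.0, 0.2, -1.1]
grip_width: 0.001
```

```bash
python3 -m crank '[[[-0.7,0,-1],[0,0,0]],[[0,0,-1],[0,0,0]],[[0,0,-1],[0,0,0]],[[0,0,-1],[0,0,0]]]'; python3 -m crank '[[[0,0,-1],[0,0,0]],[[0,0,-1],[0,0,0]]]'
```

```text
time: 12.92
tool_pos: [0.5926, -0.0127, 0.0291]
tcp_rot: [-0.378, -3.118, -0.002]
ft_force: [-1.0, 0.8, 2.4]
grip_width: 0.001
time: 13.18
tool_pos: [0.5926, -0.0128, 0.0273]
tcp_rot: [-0.378, -3.118, -0.002]
ft_force: [-1.8, 1.3, 2.1]
grip_width: -0.0
```

```bash
python3 -m crank '[[[0,0,-1],[0,0,0]],[[0,0,-1],[0,0,0]]]'
```

```text
time: 13.42
tool_pos: [0.5927, -0.0127, 0.0258]
tcp_rot: [-0.378, -3.118, -0.002]
ft_force: [-4.3, -0.5, 10.4]
grip_width: 0.002
```

Rivet 4 is home. Rivet 5 is at (0.5636, -0.0001), a shift of (-29, +12.6).

```bash
python3 -m crank '[[[0,0,8],[0,0,0]],[[0,0,10],[0,0,0]],[[-15,6.3,2],[0,0,-9.2]],[[-15,6.3,0],[0,0,-9.2]],[[0,0,0],[0,0,0]],[[0,0,0],[0,0,0]]]'
```

```text
time: 14.18
tool_pos: [0.5644, -0.0002, 0.0479]
tcp_rot: [0.88, 3.012, 0.003]
ft_force: [-0.1, -0.2, -0.5]
grip_width: -0.001
```

```bash
python3 -m crank '[[[-1.2,0,-8],[0,0,0]],[[0,0,-5],[0,0,0]],[[0,0,0],[0,0,0]]]'; python3 -m crank '[[[0,0,-1],[0,0,0]],[[0,0,-1],[0,0,0]],[[0,0,-1],[0,0,0]],[[0,0,-1],[0,0,0]]]'
```

```text
time: 14.55
tool_pos: [0.5642, -0.0007, 0.0337]
tcp_rot: [0.877, 3.013, 0.003]
ft_force: [-0.3, 0.1, 0.9]
grip_width: 0.0
time: 15.05
tool_pos: [0.5644, -0.0008, 0.0299]
tcp_rot: [0.877, 3.012, 0.003]
ft_force: [-1.1, 0.3, 2.6]
grip_width: 0.002
```

```bash
python3 -m crank '[[[0,0,-1],[0,0,0]],[[0,0,-1],[0,0,0]]]'; python3 -m crank '[[[0,0,-1],[0,0,0]],[[0,0,-1],[0,0,0]]]'
```

```text
time: 15.3
tool_pos: [0.5644, -0.0008, 0.0283]
tcp_rot: [0.877, 3.012, 0.004]
ft_force: [0.1, -0.3, 2.9]
grip_width: 0.002
time: 15.55
tool_pos: [0.5645, -0.0008, 0.0264]
tcp_rot: [0.877, 3.012, 0.004]
ft_force: [-1.0, 0.2, 2.2]
grip_width: -0.002
```

```bash
python3 -m crank '[[[0,0,-1],[0,0,0]],[[0,0,-1],[0,0,0]]]'
```

```text
time: 15.8
tool_pos: [0.5646, -0.0008, 0.0258]
tcp_rot: [0.877, 3.011, 0.004]
ft_force: [-3.8, 0.5, 13.0]
grip_width: 0.001
```

```bash
python3 -m crank '[[[0,0,8],[0,0,0]],[[0,0,10],[0,0,0]],[[-13,11,2],[0,0,-9.2]],[[-13,11,0],[0,0,-9.2]],[[0,0,0],[0,0,0]],[[0,0,0],[0,0,0]]]'
```

```text
time: 16.55
tool_pos: [0.5405, 0.0213, 0.0478]
tcp_rot: [1.354, 2.825, 0.005]
ft_force: [0.9, 0.5, 0.2]
grip_width: 0.003
```

```bash
python3 -m crank '[[[-0.9,0,-8],[0,0,0]],[[0,0,-5],[0,0,0]],[[0,0,0],[0,0,0]]]'; python3 -m crank '[[[0,0,-1],[0,0,0]],[[0,0,-1],[0,0,0]],[[0,0,-1],[0,0,0]],[[0,0,-1],[0,0,0]]]'
```

```text
time: 16.92
tool_pos: [0.5403, 0.0204, 0.0334]
tcp_rot: [1.352, 2.825, 0.005]
ft_force: [-0.5, -0.2, -0.2]
grip_width: 0.002
time: 17.42
tool_pos: [0.5405, 0.0202, 0.0297]
tcp_rot: [1.352, 2.825, 0.005]
ft_force: [-1.9, 0.4, 2.8]
grip_width: 0.001
```

```bash
python3 -m crank '[[[0,0,-1],[0,0,0]],[[0,0,-1],[0,0,0]]]'; python3 -m crank '[[[0,0,-1],[0,0,0]],[[0,0,-1],[0,0,0]]]'
```

```text
time: 17.68
tool_pos: [0.5405, 0.0202, 0.028]
tcp_rot: [1.351, 2.825, 0.005]
ft_force: [-1.7, 1.5, 2.7]
grip_width: -0.002
time: 17.92
tool_pos: [0.5405, 0.0202, 0.026]
tcp_rot: [1.351, 2.825, 0.005]
ft_force: [-1.1, -0.1, 3.9]
grip_width: 0.002
```

```bash
python3 -m crank '[[[0,0,-1],[0,0,0]],[[0,0,-1],[0,0,0]]]'
```

```text
time: 18.18
tool_pos: [0.5406, 0.0202, 0.0258]
tcp_rot: [1.351, 2.824, 0.006]
ft_force: [-5.1, -1.0, 11.8]
grip_width: -0.003
```

Rivet 6 is home. Retreating straight up, turning back toward the earlier viewing pose, then a check.

```bash
python3 -m crank '[[[0,0,8],[0,0,0]],[[0,0,20],[0,0,0]],[[0,0,35],[0,0,0]],[[0,0,40],[0,0,0]],[[28,-5,30],[0,0,10.4]],[[28,-5,30],[0,0,10.4]],[[28,-4,30],[0,0,10.4]],[[28,-4,20],[0,0,10.4]],[[0,0,0],[0,0,8]],[[0,0,0],[0,0,0]],[[0,0,0],[0,0,0]],[[0,0,0],[0,0,0]]]'
python3 - <<'E'
from det import *
s=ctrl.read_state();print(s['tool_pos'],s['ft_force'],s['time'])
p=ctrl.camera_params('wrist');im=cv2.cvtColor(ctrl.capture('wrist'),cv2.COLOR_RGB2BGR);cv2.imwrite('pics/w9.png',im)
for c,b in rivets(im,p):
    print(c.round(1),b,ray(p,c,.0255).round(4))
cv2.imwrite('pics/t9.png',cv2.cvtColor(ctrl.capture('top'),cv2.COLOR_RGB2BGR))
E
```

```text
time: 19.68
tool_pos: [0.6552, 0.002, 0.2437]
tcp_rot: [0.005, 3.131, 0.005]
ft_force: [-0.0, 0.3, 0.5]
grip_width: 0.002
[0.65523882 0.00197585 0.2436548 ] [-0.01985657  0.26278021  0.4626005 ] 19.675
[301.7  50.6] [ 9 10 70] [0.5395 0.0215 0.0255]
[278.4  78.5] [ 8 10 63] [5.632e-01 3.000e-04 2.550e-02]
[265.2 111.5] [ 9  8 57] [ 0.5924 -0.0123  0.0255]
[262.6 145.3] [ 8  8 51] [ 0.624  -0.0153  0.0255]
[270.6 176.7] [ 8  8 45] [ 0.6549 -0.0079  0.0255]
[287.1 202.9] [ 7  7 41] [0.6819 0.0086 0.0255]
[ 64.2 367.1] [ 22  16 178] [ 0.8804 -0.2521  0.0255]
[ 17.4 383.9] [ 24  20 270] [ 0.9039 -0.3118  0.0255]
```

View pics/w9.png

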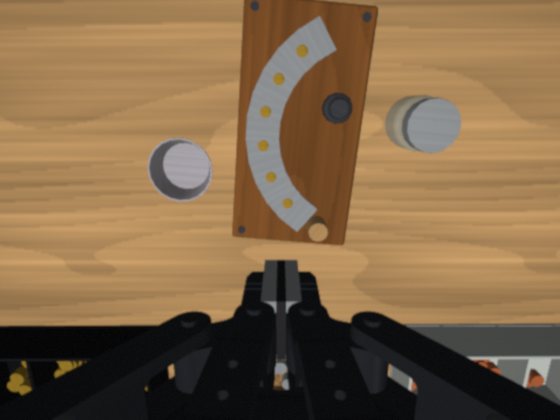

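All six now show only small, equal caps, so they are all down alike. Nothing has shifted by more than about 0.6 mm. Handing in.

```bash
python3 - <<'E'
from plant import ctrl
print(abs(ctrl.read_state()['qvel']).max()); print(ctrl.sign_off())
E
```

```text
0.005276606284500073
the job is handed in; nothing more can be done
None
```

I pressed all six rivets straight down with the closed fingertips, in order from the dowel end. I lifted clear between rivets and handed the job in at about 20 s, well under the 58 s limit.

- **Pressing:** each rivet moved under about 3 N. Each then stopped hard with the tip at z = 25.8–25.9 mm, where fully home is 26 mm. The forces I read at the stop were 9–13 N.
- **Final wrist picture:** all six heads show as equally small caps, and each measures within about 0.6 mm of where it was before. The tool is about 0.24 m above the bench, with no contact force.
- **Surroundings:** the die, jar and tin look unmoved in that picture. The setter, mallet, driver and block were out of its view. I also took a final top picture but did not look at it, so I did not check those four. The arm's path kept clear of them.

During the work the tool tilted up to about 1.5° by rivet 4, where I corrected it, and sideways forces at the stops reached about 5 N. The board did not visibly shift.

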